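Fit the retaining clip on the idler axle

ROBOT

A 6-joint arm with a two-finger parallel gripper is mounted at the origin on the work surface; the furniture and walls round the work are solid. World frame = base frame: x ahead of the robot, y to its left, z up, the work surface at z = 0. Lengths are in m, angles in rad, forces in N, time in s.
With the tool pointing down it reaches from about 0.275 to 0.85 m from the base axis. Payload 19 kg.
Tool frame: the origin (TCP) lies between the finger pads; the fingertips stand 25 mm ahead of it and the grasp point (between the pads) lies 6 mm ahead of it (manip.tcp_to_tips is the distance from the TCP to the fingertips, in m); z points along the fingers, y is the line along which they close (so a half turn about z gives the same grasp; the last joint's range is limited). The gripper opens to 85 mm and grips with 20 to 120 N. Pads are 22 mm wide; open, the fingers measure 114 mm over their backs; the gripper's body (76 mm by 85 mm) begins 54 mm behind the grasp point. The pads swing forward as they close: fully open they stand 13 mm farther back than shut.
Start: joints at [-1.252, 0.15, 1.437, -0, 1.554, -0.134], TCP at [0.252, -0.517, 0.218] pointing down, gripper open.
Joint ranges: [-2.8, 2.8], [-0.68, 2.1], [0.12, 2.68], [-1.39, 4.53], [0.16, 2.79], [-2.81, 2.81]. Speed limits (rad/s): [1.89, 1.89, 2.22, 3.01, 3.01, 3.01].

INTERFACE

Orientations are given as a unit quaternion [x, y, z, w].
In Python, from workcell import manip, eoat, kinematics, imaging, workorder, silhouettes gives the robot as it stands. Calls block until the motion is done:
- manip.goto(position, orientation): joint-space move of the TCP to a pose.
- manip.move_l(position, max_speed=0.15, attitude=None): straight line of the TCP; attitude=None keeps the orientation; max_speed is the mean speed in m/s.
- manip.move_joints(angles): joint-space move.
- eoat.gripper_open() and eoat.gripper_close(effort=None): open the fingers fully, or close them until they stop; effort is the grip in N (None keeps the last).
- manip.wait(seconds).
- kinematics.ik(position, orientation): joint angles nearest the present ones, or None.
- manip.get_obs(): the state.
- imaging.capture(name): name is "side" or "top"; returns the picture (400x640x3 uint8, red, green, blue); there is no depth.
- imaging.calibration(name): a dict with "vertical_fov" (degrees; the focal length in pixels is half the picture's height over the tangent of half this angle, whatever the lens; pixels are square), "cx", "cy" (the principal point, pixels), "k1" (the pictures are not rectified: a ray, as slopes to the right and down, at radius r is drawn at 1 + k1 r^2 times it, then the intrinsics apply), "extrinsics" (4x4, takes a point from world to camera coordinates). Camera axes: x right, y down, z forward; pixel columns grow to the right and rows downward; lengths in m; the calibration is good to about 2 mm. A picture is of the moment at which its call begins. calibration takes no time and is no camera call.
A pose or a line that the arm cannot do raises manip.MotionError and nothing moves.
- workorder.finish_job(): hands the job in; it is judged then, once.
Trained networks look in the newest picture that a camera, given by its name, has taken for a name from the list of things; names that differ only in an ending like _2 or _b are one class to them, and where a whole thing is asked for, a point or a joint stands for the part that bears it (a point fixed in the world has none). Each returns a list of dicts, best first, with "confidence" (0 to 1); they miss things now and then, are a little off and sometimes report something else, mostly with a low value. They report only what shows in the picture. A call takes as long as a camera call.
- silhouettes(camera, label): "region" (400x640 bool, what is visible of it) and "rect" ([left, top, right, bottom] in pixels, round what is visible of it).
The state is a dict: "clock": time; "q": joint angles; "joint_velocities": joint speeds; "joint_efforts": joint torques, N m; "tcp_pos": TCP position; "orientation": TCP orientation; "wrist_force": force on the tool from outside, world axes, zero at the start; "torque": the same for the moment, N m; "finger_gap": finger opening in m; "gripper_force": force on a finger pad.
Only numpy, scipy, OpenCV 4.12 (cv2) and the standard library are available. Lean on these libraries where they do the work, as an engineer would, in place of code of your own. Each camera call takes 0.05 s, during which the arm holds its last target. There are 200 camera calls.

TASK

The belt pulley has slid outward on the axle of the grey bracket: push it back along the axle until it touches the bracket. Then take the larger of the two steel retaining clips out of the wooden rack, find the groove in the axle outside the pulley by feel, and push the clip straight down into it until it has snapped fully home; do not force it (about 15 N of push is enough, never use more than about 25 N). Let go of it there, and leave the smaller clip in the rack and the other things on the bench where they are.

Things in the scene. Friction and masses are not known exactly. Their poses are not given: they have to be found in the camera images.
- bracket: Grey bracket, fixed. Origin on the bench top under the cheek's outer face; z up; a level steel axle runs along y, free end to -y. Foot plate 100 mm (x) by 130 mm (y -50 to +80), 12 mm thick, bolt heads to 20 mm high; cheek and round boss 50 mm wide, y -1 to +19 mm, top 95 mm above the bench (grub screw on it to 98 mm).
- axle_line (a point): Point on the axle's centre line, 75 mm above the bracket's origin (bracket's axes). The axle is 22 mm thick and level, with one groove: 9.6 mm wide, neck 14 mm thick. It is clamped so that it does not shift when handled with up to 30 N.
- axle_search (a point): Point on the axle's centre line at y = -38 mm in the bracket's frame (bracket's axes). The groove's middle lies anywhere up to 8 mm either side of it along y; it differs each time and is not measured. The axle's free end is 24 mm beyond the groove's middle, on the -y side.
- pulley (a joint): How far the aluminium belt pulley (40 mm diameter, 23 mm long, on the axle) stands out from the bracket, in m: 0 = touching the bracket's boss, up to 0.032. It slides on the axle with about 2 N of friction and stays where it is left. At the start it covers the groove.
- pulley_face (a point): Centre of the pulley's outer end face, on the axle's centre line. With the pulley home it lies at y = -24 mm in the bracket's frame.
- clip: Larger clip: open steel horseshoe, 8 mm thick, 34 g, upright in a rack slot, mouth down, tab up. Origin at the mouth's centre, which comes to the axle's centre line when seated; y along the thickness (along the axle when fitted), z to the tab; half a turn about z changes nothing. Tab 24 mm wide (x), 22 to 64 mm above the origin; crown 32 mm wide below it; prongs 28 mm over all, to 10 mm below the origin.
- clip_tab (a point): Grip point in the middle of the tab, 46 mm above the clip's origin. The tab has flat faces; held there across its 8 mm thickness, a gripper's tips stay above pulley and bracket.
- clip_mouth (a point): Midway between the two prong tips, 6.8 mm below the clip's origin; the tips are 7 mm round, 8 mm apart. Lowered on the full axle they land with the clip's origin about 18 to 19 mm above the centre line and it goes no further; over the groove they land about 5 mm lower, then spring apart under 8 to 15 N and the clip snaps home, origin on the centre line; it then stays upright by itself.
- small_clip: A smaller clip of the same look, too small for this axle: 22 mm wide, 8 mm thick, tab 16 mm wide and up to 45 mm above its origin (the centre of its mouth; prongs 8 mm below). It stays in the rack.
- rack: Fixed hardwood block 125 mm (x) by 56 mm (y) by 36 mm high, origin at the centre of its underside, with two slots 24 mm deep at x = -30 and x = +30 mm, each 35.5 mm (x) by 11.5 mm (y). One clip stands in each; which is in which slot differs. The clips' y is the rack's y.
- block_3: Softwood offcut 30 x 120 x 18 mm; bystander. Origin under its centre.
- screwdriver_2: Screwdriver 191 mm long with yellow handle, lying; bystander. Origin under its centre.
- glue_small: Small yellow glue bottle with red nozzle, 49 mm wide, 126 mm high, standing; bystander. Origin under its centre.
- sanding_block: Cork sanding block 66 x 117 x 32 mm; bystander. Origin under its centre.

How it is judged:
By the outcome, as a careful person would: the job done as asked, in the order asked, and still so for the second after the job is handed in, with the robot touching nothing.
It also fails if it takes over 72 s, if anything falls off the work surface, if the arm or the gripper's body presses on something with over 40 N, if the wrist force passes 120 N, or if a joint passes its speed limit or range.

## Working session

There is one attempt and no reset: what is moved stays moved. The work goes in short steps, each a Python script; the robot and the scene stay as the last script left them, time stands still between calls to the robot, and variables do not carry over. Pictures are saved under pics/ and viewed, at most 10 in all, crops included, and the job is handed in when it is done.

```bash
mkdir -p pics; ls
cat > h.py <<'E'
import numpy as np, cv2
from workcell import manip, eoat, kinematics, imaging, workorder, silhouettes
def cal(n):
    c=imaging.calibration(n); f=200/np.tan(np.radians(c["vertical_fov"])/2)
    return f,c["cx"],c["cy"],c["k1"],np.array(c["extrinsics"])
def proj(n,P):
    f,cx,cy,k,E=cal(n); p=np.atleast_2d(P)@E[:3,:3].T+E[:3,3]; s=p[:,:2]/p[:,2:]
    s=s*(1+k*(s**2).sum(1,keepdims=True)); return s*f+[cx,cy]
def ray(n,uv):
    f,cx,cy,k,E=cal(n); d=(np.atleast_2d(uv).astype(float)-[cx,cy])/f; s=d.copy()
    for _ in range(30): s=d/(1+k*(s**2).sum(1,keepdims=True))
    R=E[:3,:3]; return -R.T@E[:3,3], np.c_[s,np.ones(len(s))]@R
def onz(n,uv,z):
    o,d=ray(n,uv); return o+d*((z-o[2])/d[:,2:])
def save(n,name,draw=None):
    im=imaging.capture(n); cv2.imwrite(f"pics/{name}.png",im[:,:,::-1]); return im
E
python3 - <<'E'
from h import *
for n in("side","top"):
    save(n,n+"0"); f,cx,cy,k,E=cal(n); print(n,f,cx,cy,k,"cam at",(-E[:3,:3].T@E[:3,3]).round(3),"fwd",E[2,:3].round(2))
    for l in("bracket","pulley","clip","small_clip","rack"):
        for r in silhouettes(n,l)[:3]:
            m=r["region"]; v,u=np.nonzero(m); print(l,round(r["confidence"],2),np.round(r["rect"]).astype(int),m.sum(),onz(n,[u.mean(),v.mean()],0.03).round(3))
print(manip.get_obs())
E
```

```text
pics
side 460.58753579559755 323.78574085886 200.59327098553328 0.004497057519276582 cam at [0.474 0.916 0.509] fwd [-0.01 -0.89 -0.46]
bracket 0.6 [248 189 299 263] 1130 [[0.561 0.192 0.03 ]]
pulley 0.52 [342 197 369 259] 848 [[0.4   0.145 0.03 ]]
clip 0.54 [287 158 302 178] 218 [[ 0.544 -0.173  0.03 ]]
small_clip 0.43 [315 167 319 180] 67 [[ 0.479 -0.147  0.03 ]]
rack 0.59 [278 172 334 197] 866 [[ 0.505 -0.085  0.03 ]]
top 400.0000714692781 313.4096592027128 202.24985164712595 -0.08346463180689237 cam at [0.397 0.071 0.945] fwd [ 0.1  -0.   -0.99]
bracket 0.72 [258 152 326 206] 2416 [[0.544 0.129 0.03 ]]
pulley 0.62 [303 176 315 191] 157 [[0.538 0.082 0.03 ]]
clip 0.51 [388 177 399 190] 86 [[ 0.542 -0.115  0.03 ]]
small_clip 0.52 [385 206 394 214] 55 [[ 0.479 -0.106  0.03 ]]
rack 0.9 [373 165 404 224] 1322 [[ 0.506 -0.104  0.03 ]]
rack 0.4 [388 174 400 194] 133 [[ 0.54  -0.113  0.03 ]]
{'clock': 0.6, 'q': array([-1.25201592e+00,  1.50488055e-01,  1.43740104e+00, -2.38350487e-05,
        1.55379355e+00, -1.34013339e-01]), 'joint_velocities': array([ 0.00106833,  0.00025028,  0.0023864 , -0.00011926,  0.00016013,
       -0.0013575 ]), 'joint_efforts': array([ 2.60514615e-03, -7.12498140e+01, -5.70896244e+01,  4.61055492e-05,
        1.40826429e-03,  6.12008398e-05]), 'tcp_pos': array([ 0.2515087 , -0.51704151,  0.21807285]), 'orientation': array([ 9.74481458e-01,  2.24468005e-01, -1.60158839e-05, -4.37040564e-05]), 'wrist_force': array([0.02682982, 0.72177278, 0.87129172]), 'torque': array([-0.01842683, -0.05812725, -0.03392551]), 'gripper_force': 0.0, 'finger_gap': 0.085514101806397}
```

Run:
```python
import cv2
a=cv2.imread("pics/top0.png")[110:290,215:455]; cv2.imwrite("pics/top0c.png",cv2.resize(a,None,fx=3.3,fy=3.3,interpolation=2))
a=cv2.imread("pics/side0.png")[130:290,200:440]; cv2.imwrite("pics/side0c.png",cv2.resize(a,None,fx=3.3,fy=3.3,interpolation=2))
```

```text
(no output)
```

View pics/top0c.png

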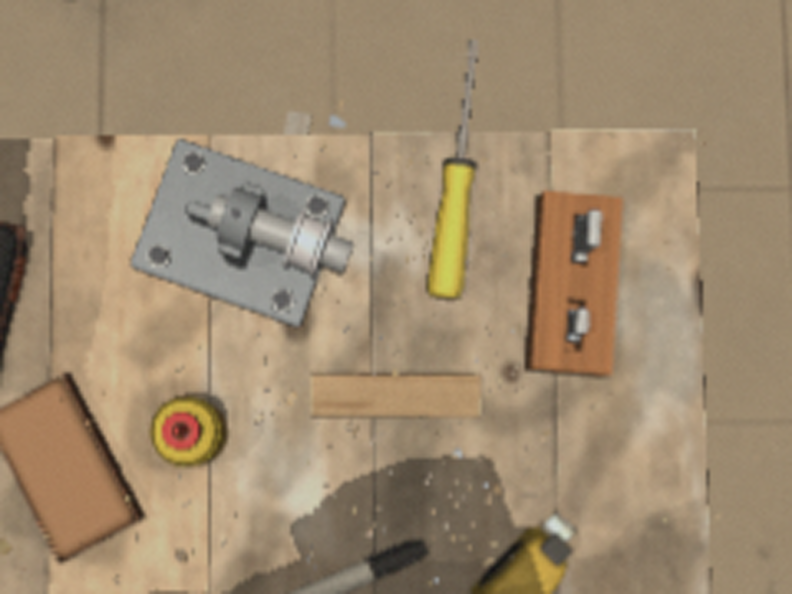

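View pics/side0c.png

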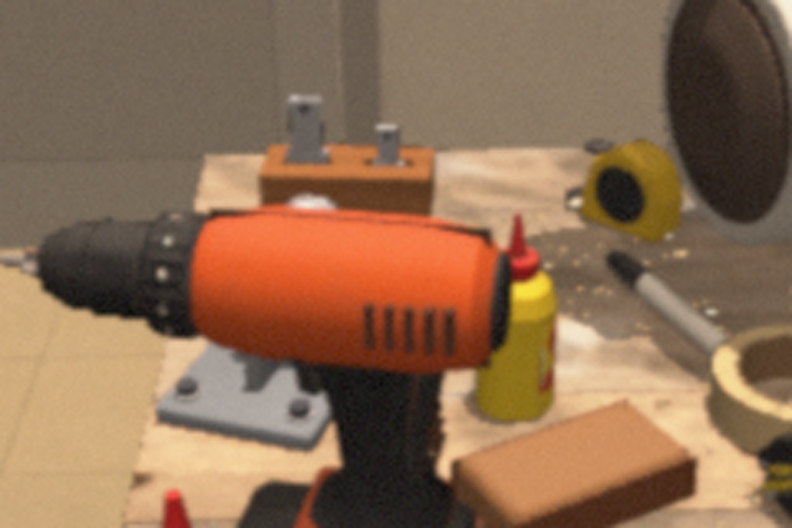

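View pics/top0.png

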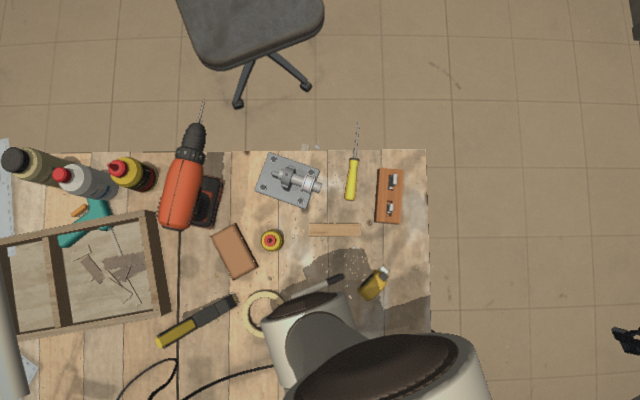

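The top view shows the bracket plate with its axle pointing right and slightly down: plate corners about (269,152), (320,168), (306,209), (255,190), free end about (321,187). The rack is at (373-404,165-224), with the larger clip in the upper slot near (393,181) and the smaller one near (390,208). The drill hides the bracket in the side view. I'll fit poses by matching projected models to the masks.

```bash
cat > fit.py <<'E'
from h import *
from scipy.optimize import minimize
def box(x0,x1,y0,y1,z0,z1): return np.array([[x,y,z] for x in(x0,x1) for y in(y0,y1) for z in(z0,z1)],float)/1000
def place(p,B):
    c,s=np.cos(p[2]),np.sin(p[2]); return np.c_[B[:,0]*c-B[:,1]*s+p[0],B[:,0]*s+B[:,1]*c+p[1],B[:,2]]
def render(n,p,parts,S=8):
    m=np.zeros((400,640),np.float32); u0=230; v0=130; W,H=200,120
    m=np.zeros((H*S,W*S),np.uint8)
    for B in parts:
        h=cv2.convexHull(((proj(n,place(p,B))-[u0-.5,v0-.5])*S).astype(np.float32).reshape(-1,1,2))
        cv2.fillConvexPoly(m,np.round(h*16).astype(np.int32),255,shift=4)
    return cv2.resize(m,(W,H),interpolation=cv2.INTER_AREA)/255.
def fit(n,mask,p0,parts):
    M=mask[130:250,230:430].astype(float)
    c=lambda q:np.abs(render(n,q/[100,100,10],parts)-M).sum()
    r=minimize(c,np.array(p0)*[100,100,10],method="Nelder-Mead",options=dict(initial_simplex=np.array(p0)*[100,100,10]+np.r_[np.zeros((1,3)),np.eye(3)*.8]))
    return r.x/[100,100,10],r.fun
t=np.linspace(0,2*np.pi,24)
def cyl(r,y0,y1,z=75): return np.array([[r*np.cos(a),y,z+r*np.sin(a)] for a in t for y in(y0,y1)])/1000
plate=box(-50,50,-50,80,0,12)
E
python3 - <<'E'
from fit import *
save("top","top1"); 
R=silhouettes("top","rack")[0]; 
br=silhouettes("top","bracket"); pu=silhouettes("top","pulley")
print([ (r["confidence"],r["rect"]) for r in br+pu])
cl=silhouettes("top","clip")[0]["region"]; sm=silhouettes("top","small_clip")[0]["region"]
mr=R["region"]|cl|sm
pr,f=fit("top",mr,[.505,-.104,np.pi/2],[box(-62.5,62.5,-28,28,0,36)]);print("rack",pr.round(4),f)
# corners by hand (plate top z=12mm)
px=np.array([[178,140],[347,190],[300,327],[132,265]])/3.3+[215,110]-.35
C=onz("top",px,.012); print(C.round(4), [np.linalg.norm(C[i]-C[(i+1)%4]).round(4) for i in range(4)])
u=(C[1]+C[2]-C[0]-C[3]); yaw=np.arctan2(u[1],u[0])+np.pi/2   # -y axis dir = u
c=C.mean(0); yv=-u/np.linalg.norm(u); p0=[*(c-yv*.015)[:2],yaw]; print("p0",p0)
m=br[0]["region"]|pu[0]["region"]
for off in (0,):
    parts=[plate,box(-25,25,-1,19,0,75),cyl(25,-1,19,70),cyl(11,-62,-1)]
    pb,f=fit("top",m,p0,parts);print("bracket",pb.round(4),f)
# overlay
im=cv2.imread("pics/top1.png")[130:250,230:430]; S=4; im=cv2.resize(im,None,fx=S,fy=S,interpolation=2)
def dl(p,P,col,cl=False):
    q=(proj("top",place(p,np.array(P,float)/1000))-[230-.5,130-.5])*S
    cv2.polylines(im,[np.round(q).astype(int).reshape(-1,1,2)],cl,col,1)
dl(pb,[[-50,-50,12],[50,-50,12],[50,80,12],[-50,80,12]],(0,255,0),1)
dl(pb,[[0,-62,86],[0,0,86]],(0,0,255)); dl(pb,[[-11,-62,75],[-11,0,75]],(0,255,255)); dl(pb,[[11,-62,75],[11,0,75]],(0,255,255))
dl(pb,[[-25,-1,75],[25,-1,75]],(255,0,0))
dl(pr,[[-62.5,-28,36],[62.5,-28,36],[62.5,28,36],[-62.5,28,36]],(0,255,0),1)
for sx,w,h in((30,12,86),(-30,8,65)):
    dl(pr,[[sx-w,-4,h],[sx+w,-4,h],[sx+w,4,h],[sx-w,4,h]],(0,0,255),1)
cv2.imwrite("pics/ov1.png",im)
for nme,mm in(("clip",cl),("small",sm)):
    v,uu=np.nonzero(mm); print(nme,(onz("top",[uu.mean(),v.mean()],.068)))
np.save("pose.npy",[pb,pr])
E
```

```text
[(0.96, [254.8, 150.7, 322.7, 207.0]), (0.56, [303.2, 175.2, 317.5, 192.3])]
rack [ 0.508  -0.1059  3.052 ] 86.27450980392157
[[0.6153 0.1761 0.012 ]
 [0.578  0.0543 0.012 ]
 [0.4795 0.0882 0.012 ]
 [0.5244 0.2082 0.012 ]] [np.float64(0.1273), np.float64(0.1042), np.float64(0.128), np.float64(0.0964)]
p0 [np.float64(0.5444602908533852), np.float64(0.1174970537480456), np.float64(-0.32776885006703793)]
bracket [ 0.5433  0.1186 -0.3481] 104.19607843137254
clip [[ 0.53487082 -0.10587695  0.068     ]]
small [[ 0.53672467 -0.10594028  0.068     ]]
```

View pics/ov1.png

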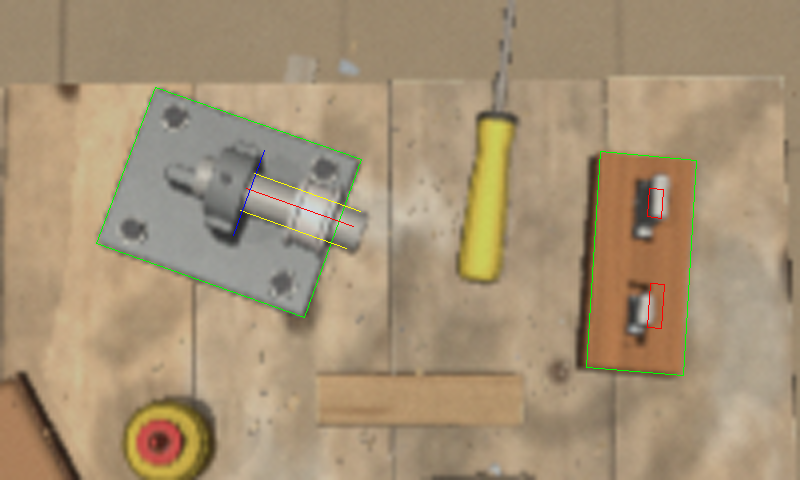

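The bracket plate outline fits well. The axle sits about 0.6 px up and to the right of the prediction, and its free end looks to be beyond -62 mm. The rack outline fits too, but its yaw came out half a turn off, so I'll flip it to put the larger clip at +30. Next I'll zoom in on the axle and the clips.

Run:
```python
from fit import *
pb,pr=np.load("pose.npy"); pr[2]-=np.pi; np.save("pose.npy",[pb,pr])
raw=cv2.imread("pics/top1.png")
def panel(u0,v0,w,h,S,draws):
    im=cv2.resize(raw[v0:v0+h,u0:u0+w],None,fx=S,fy=S,interpolation=cv2.INTER_CUBIC)
    for p,P,col,c in draws:
        q=(proj("top",place(p,np.array(P,float)/1000))-[u0-.5,v0-.5])*S
        cv2.polylines(im,[np.round(q).astype(int).reshape(-1,1,2)],c,col,1)
    return im
G,Rd,Y,B=(0,255,0),(0,0,255),(0,255,255),(255,0,0)
d=[(pb,[[s*11,-70,75],[s*11,-1,75]],Y,False) for s in(-1,1)]
d+=[(pb,[[11*np.cos(a),y,75+11*np.sin(a)] for a in t],Rd,True) for y in(-54,-62,-70)]
d+=[(pb,[[25*np.cos(a),-1,70+25*np.sin(a)] for a in t],B,True)]
a=panel(284,166,44,34,14,d)
e=[]
for sx,w,h in((30,12,86),(-30,8,65)):
    e.append((pr,[[sx-w,-4,h],[sx+w,-4,h],[sx+w,4,h],[sx-w,4,h]],Rd,True))
    e.append((pr,[[sx-17.75,-5.75,36],[sx+17.75,-5.75,36],[sx+17.75,5.75,36],[sx-17.75,5.75,36]],G,True))
b=panel(380,170,26,50,9,e)
o=np.zeros((max(a.shape[0],b.shape[0]),a.shape[1]+b.shape[1],3),np.uint8); o[:a.shape[0],:a.shape[1]]=a; o[:b.shape[0],a.shape[1]:]=b
o=o[:,:]; f=min(1,800/o.shape[1]); o=cv2.resize(o,None,fx=f,fy=f,interpolation=cv2.INTER_AREA); print(o.shape,f); cv2.imwrite("pics/z1.png",o)
```

```text
(448, 800, 3) 0.9411764705882353
```

View pics/z1.png

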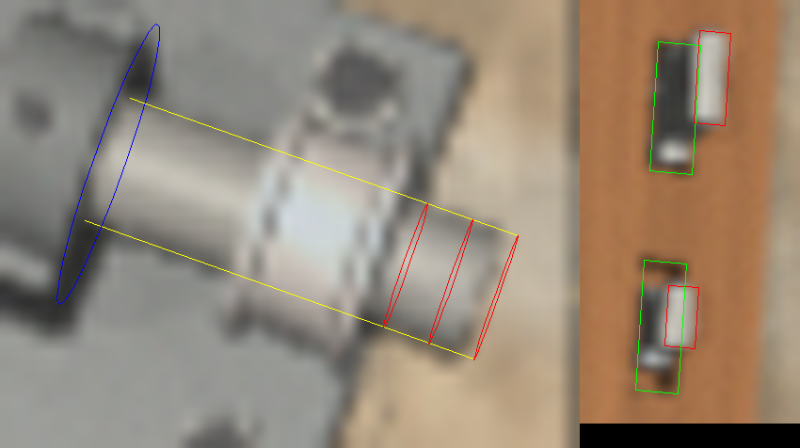

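The axle fit holds. Its free end is at about -66 mm, so the groove should be near -43 mm. The large clip's tab at the upper slot matches the prediction within 1 mm. Next I'll push the pulley home.

```bash
cat >> h.py <<'E'
from scipy.spatial.transform import Rotation as Ro
pb,pr=np.load("pose.npy")
def down(yaw):
    y=np.array([-np.sin(yaw),np.cos(yaw),0]); y=y*SG; z=np.array([0,0,-1.]); return Ro.from_matrix(np.c_[np.cross(y,z),y,z]).as_quat()
SG=1
def W(p,x,y,z):
    c,s=np.cos(p[2]),np.sin(p[2]); return np.array([p[0]+c*x-s*y,p[1]+s*x+c*y,z])
def L(p,v):
    c,s=np.cos(p[2]),np.sin(p[2]); return np.array([c*v[0]+s*v[1],-s*v[0]+c*v[1],v[2]])
def F(p): return L(p,manip.get_obs()["wrist_force"])
def loc(p):
    t=manip.get_obs()["tcp_pos"]; return L(p,t-[p[0],p[1],0])*1000
def clk(): return manip.get_obs()["clock"]
E
python3 - <<'E'
import h
from h import *
for s in(1,-1):
    h.SG=s; print(s,[None if (q:=kinematics.ik(W(p,*a),down(p[2]))) is None else q.round(2) for p,a in((pb,(0,-.075,.2)),(pr,(.03,0,.2)))])
h.SG=1
qs=[kinematics.ik(W(pb,0,-.075,.2),down(pb[2]))]
h.SG= 1 if qs[0] is not None and abs(qs[0][5])<2.4 else -1
print("SG",h.SG)
eoat.gripper_close(40)
manip.goto(W(pb,0,-.078,.2),down(pb[2])); print(clk())
manip.move_l(W(pb,0,-.078,.1135),0.12); f0=F(pb); print(clk(),f0)
y=-.078
manip.move_l(W(pb,0,-.066,.1135),0.05); y=-.066
log=[]
while y<-.030:
    y+=.0015; manip.move_l(W(pb,0,y,.1135),0.03); f=F(pb)-f0; log.append((round(y*1e3,1),loc(pb)[1].round(1),f.round(1)))
    if f[1]<-8: break
for l in log: print(*l)
print(clk(),manip.get_obs()["finger_gap"])
E
```

```text
1 [array([-0.06,  0.04,  1.59, -0.  ,  1.51, -1.28]), array([-0.34,  0.1 ,  1.53, -0.  ,  1.51, -1.82])]
-1 [array([-0.06,  0.04,  1.59, -0.  ,  1.51,  1.86]), array([-0.34,  0.1 ,  1.53, -0.  ,  1.51,  1.32])]
SG 1
3.8917
4.7667 [ 0.83047166 -0.58601638  0.16919219]
-64.5 -64.5 [-0.6  0.5 -0.4]
-63.0 -63.0 [-1.4  1.7 -0.1]
-61.5 -61.4 [-0.4 -0.   0.1]
-60.0 -59.9 [-0.8  0.5  0.1]
-58.5 -58.4 [-0.4  1.  -0.3]
-57.0 -56.9 [-1.4  0.2 -0.4]
-55.5 -55.4 [-0.6  0.7 -0. ]
-54.0 -53.9 [-0.9  1.  -0.4]
-52.5 -52.4 [-1.   0.7 -0.1]
-51.0 -50.9 [-0.6 -1.  -0.7]
-49.5 -49.4 [-0.9  1.1 -0.4]
-48.0 -47.9 [-0.4  0.4 -0.2]
-46.5 -46.4 [-1.6  0.5 -0.8]
-45.0 -44.9 [-1.   0.3  0.9]
-43.5 -43.4 [-0.9  0.9  0.2]
-42.0 -41.9 [0.2 0.7 0.5]
-40.5 -40.5 [-1.   0.7 -0.2]
-39.0 -38.9 [-0.7  0.3 -0.2]
-37.5 -37.4 [-0.9 -0.9 -0.4]
-36.0 -35.9 [-1.   0.9  0.5]
-34.5 -34.4 [-1.2  0.5  0. ]
-33.0 -32.9 [ 0.6  0.5 -0.2]
-31.5 -31.4 [0.1 1.3 0.4]
-30.0 -29.9 [-0.8  0.3  0. ]
11.1583 0.00011117414331600197
```

Run:
```python
from h import *
save("top","t2")
y=-.030; f0=np.array([.3,0,.2])
while y<-.012:
    y+=.001; manip.move_l(W(pb,0,y,.1135),0.03); f=np.mean([F(pb) for _ in range(3)],0)-f0; print(round(y*1e3,1),loc(pb)[1].round(1),f.round(1))
    if f[1]<-8: break
print(clk())
im=save("top","t3")
a=[cv2.resize(cv2.imread(f"pics/{k}.png")[140:220,250:350],None,fx=4,fy=4,interpolation=2) for k in("t2","t3")]
cv2.imwrite("pics/t23.png",np.hstack(a))
```

```text
-29.0 -28.9 [-0.8 -0.  -0.5]
-28.0 -27.9 [-1.   0.4 -0.3]
-27.0 -27.0 [-0.5  0.  -0.2]
-26.0 -25.9 [ 0.  -0.4 -0.6]
-25.0 -25.0 [-0.5  0.1  0. ]
-24.0 -23.9 [-0.8 -0.3 -0. ]
-23.0 -23.0 [-1.4 -0.3 -0.3]
-22.0 -22.0 [-1.   0.9  0.3]
-21.0 -21.0 [-0.5 -0.5 -0.9]
-20.0 -20.0 [-1.1  0.5  0.9]
-19.0 -19.0 [-0.6 -0.5  0.3]
-18.0 -17.9 [-0.6 -0.3 -1.2]
-17.0 -17.0 [-1.2 -0.1 -0.3]
-16.0 -16.0 [ 0.8 -0.2 -0. ]
-15.0 -15.0 [-0.4  0.5 -0.6]
-14.0 -14.0 [-0.1  1.7 -0. ]
-13.0 -12.9 [-0.7  0.7 -0.8]
-12.0 -12.0 [ 0.9 -0.3 -0.3]
15.7083
```

View pics/t23.png

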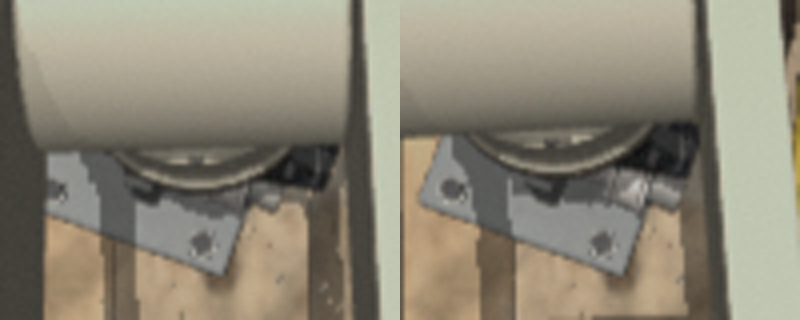

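Run:
```python
from h import *
o=manip.get_obs(); print(manip.tcp_to_tips,o["tcp_pos"],o["orientation"],loc(pb),W(pb,0,-.012,.1135),pb)
manip.move_l(o["tcp_pos"]+[0,0,.06],.2)
manip.move_l(W(pb,0,-.16,.1735),.2)
save("top","t4"); print(clk())
pu=silhouettes("top","pulley")
print([(r["confidence"],r["rect"]) for r in pu])
a=cv2.imread("pics/t4.png")[140:230,250:370]; cv2.imwrite("pics/t4c.png",cv2.resize(a,None,fx=6,fy=6,interpolation=2))
```

```text
0.025 [0.53918331 0.10728705 0.1134823 ] [ 1.73164865e-01  9.84892852e-01 -1.11252437e-05 -5.68586598e-06] [ 8.04831268e-03 -1.19964899e+01  1.13482296e+02] [0.53917455 0.10728649 0.1135    ] [ 0.54326802  0.11856672 -0.34811122]
17.15
[(0.57, [301.1, 174.9, 316.5, 194.2])]
```

View pics/t4c.png

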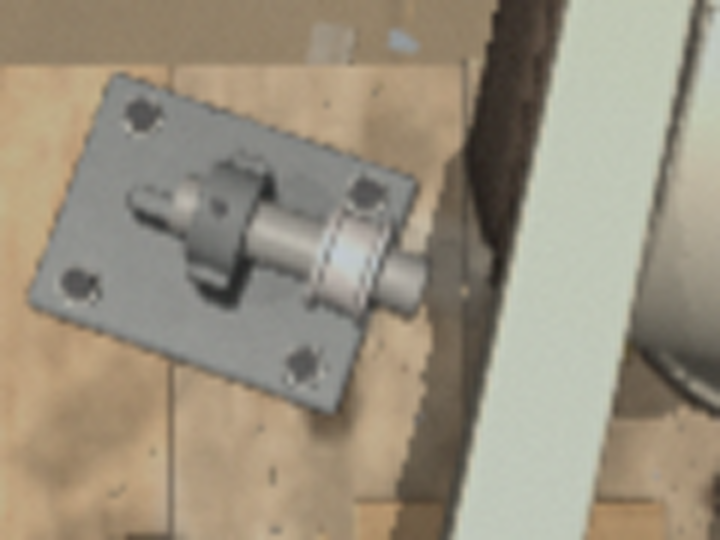

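The pulley hasn't moved: the fingers passed over it. I'll check the tip height by touching the axle's free end, then push lower.

Run:
```python
from h import *
manip.move_l(W(pb,0,-.062,.1735),.2); manip.move_l(W(pb,0,-.062,.114),.15)
f0=np.mean([F(pb) for _ in range(5)],0); z=.114
while z>.080:
    z-=.001; manip.move_l(W(pb,0,-.062,z),.04); f=np.mean([F(pb) for _ in range(3)],0)-f0
    if np.abs(f).max()>2.5: print(round(z,4),f.round(1)); break
print(z,loc(pb),clk())
```

```text
0.07999999999999997 [-4.61829645e-02 -6.20214149e+01  7.99315277e+01] 26.8917
```

Run:
```python
from h import *
save("top","t5"); save("side","s5"); 
T=manip.get_obs()["tcp_pos"]
a=cv2.imread("pics/t5.png"); b=cv2.imread("pics/s5.png")
def mk(im,n,u0,v0,w,h,S):
    c=cv2.resize(im[v0:v0+h,u0:u0+w],None,fx=S,fy=S,interpolation=2)
    for P,col in((T,(0,255,0)),(T-[0,0,.025],(0,0,255)),(W(pb,0,-.066,.075),(255,0,255)),(W(pb,0,0,.075),(255,255,0))):
        q=(proj(n,P)[0]-[u0-.5,v0-.5])*S; cv2.drawMarker(c,tuple(np.round(q).astype(int)),col,cv2.MARKER_CROSS,14,1)
    return c
print(proj("side",T),proj("top",T))
cv2.imwrite("pics/c5.png",np.hstack([mk(a,"top",250,130,100,150,4),mk(b,"side",240,100,100,150,4)]))
```

```text
[[296.30956946 192.83436335]] [[317.7395218  186.49377455]]
```

View pics/c5.png

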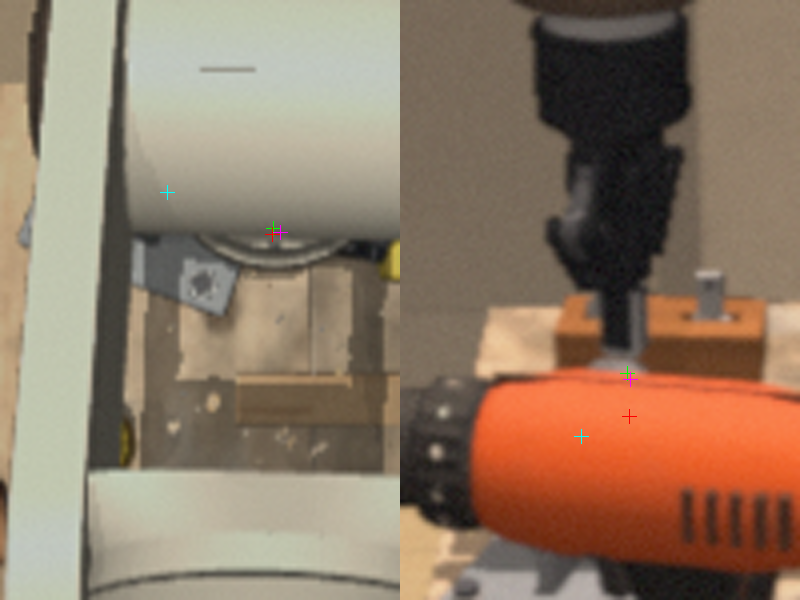

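The top picture hides the fingers. In the side picture the finger ends at about (297,188), behind the pulley's bright top at about (295,187), with the drill covering the rest. I'll compare that against the expected pulley position.

Run:
```python
from h import *
for y in(-.03,-.042,-.053,-.066): print(y,[proj("side",W(pb,0,y,z))[0].round(1) for z in(.075,.095)],[proj("top",W(pb,0,y,z))[0].round(1) for z in(.075,.095)])
for k in("side0","t4","t5","s5"):
    pass
im=cv2.imread("pics/side0.png"); hsv=cv2.cvtColor(im,cv2.COLOR_BGR2HSV)
g=im[:,:,0:3].mean(2); 
print(g[180:200,284:306].astype(int))
print(hsv[180:200,284:306,1])
o=manip.get_obs(); print(o["wrist_force"],o["finger_gap"],o["tcp_pos"],o["joint_efforts"].round(1))
print(silhouettes("side","pulley")[:2] and [(r["confidence"],r["rect"]) for r in silhouettes("side","pulley")[:3]])
```

```text
-0.03 [array([290.5, 201.8]), array([290., 193.])] [array([304., 182.]), array([303.8, 180.5])]
-0.042 [array([292.7, 199.2]), array([292.3, 190.5])] [array([309.1, 183.8]), array([309. , 182.4])]
-0.053 [array([294.8, 196.9]), array([294.4, 188.2])] [array([313.8, 185.4]), array([313.9, 184.1])]
-0.066 [array([297.1, 194.1]), array([296.7, 185.5])] [array([319.4, 187.4]), array([319.6, 186.1])]
[[133 132 125 128 129 127 126 126 128 128 130 125 126 128 128 127 129 133
  134 136 135 134]
 [134 135 131 134 139 134 133 134 132 135 134 133 132 133 132 132 132 134
  136 135 136 135]
 [128 128 126 129 128 132 132 128 129 128 129 129 128 133 130 132 131 132
  131 134 131 131]
 [104 105 101 103 103 104 104 106 105 105 110 114 115 114 113 113 111 116
  115 113 113 114]
 [ 76  77  76  75  77  76  72  74  75  75  81  82  79  83  83  82  80  84
   80  79  83  84]
 [ 64  63  66  65  63  62  65  62  65  64  62  66  68  68  66  68  65  67
   65  63  64  65]
 [ 64  63  63  62  60  65  64  61  63  63  65  64  62  62  62  63  60  63
   63  60  59  64]
 [ 63  64  64  63  66  65  61  65  69  66  62  67 
[... 2457 characters left out ...]
179]
 [180 180 178 179 175 173 170 171 169 171 170 166 164 162 162 159 163 165
  176 181 185 187]
 [179 184 181 178 179 178 176 180 181 178 182 179 177 175 178 178 179 178
  179 178 181 182]
 [181 180 185 180 179 180 179 182 187 178 179 183 182 178 176 178 182 176
  177 177 180 181]
 [180 181 182 180 183 183 182 180 180 183 182 183 178 180 182 179 180 180
  185 183 182 185]
 [179 179 182 180 183 183 183 182 177 182 181 182 180 182 181 182 178 178
  182 179 181 181]
 [181 181 182 180 184 182 182 182 180 183 181 180 180 183 181 176 178 180
  182 180 182 179]]
[-0.11112811 -0.1710622  -0.41691902] -9.395819935074623e-05 [0.52210618 0.06027226 0.07998034] [ -0.  -65.  -52.1  -0.   -0.   -0. ]
[]
```

Run:
```python
import cv2,numpy as np
a=cv2.imread("pics/side0.png");b=cv2.imread("pics/s5.png")
d=cv2.absdiff(a,b).max(2); d=np.where(d>40,255,0).astype(np.uint8); d=cv2.cvtColor(d,cv2.COLOR_GRAY2BGR)
f=lambda i:cv2.resize(i[150:206,270:322],None,fx=7,fy=7,interpolation=cv2.INTER_NEAREST)
t=cv2.imread("pics/top1.png")[165:200,285:345];t4=cv2.imread("pics/t4.png")[165:200,285:345]
g=lambda i:cv2.resize(i,(400,233),interpolation=2)
o=np.vstack([np.hstack([f(a),f(b)])[:, :728],np.zeros((0,728,3),np.uint8)])
o=cv2.resize(o,(800,int(o.shape[0]*800/728)))[:365]
cv2.imwrite("pics/d5.png",np.vstack([o[-365:],np.hstack([g(t),g(t4)])]))
print(np.nonzero(d[150:206,285:310,0].any(1))[0][-5:]+150)
```

```text
[189 190 191 192 193]
```

View pics/d5.png

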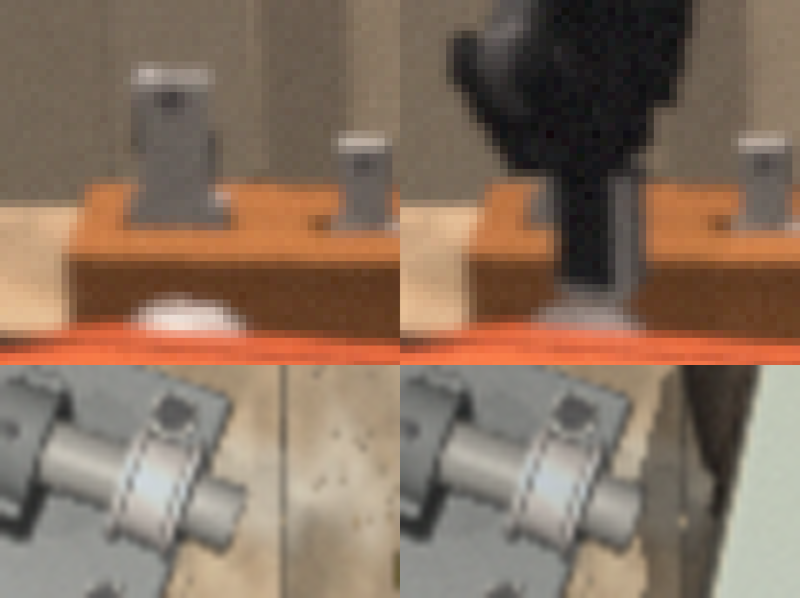

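Run:
```python
from h import *
y=-.062; f0=np.mean([F(pb) for _ in range(5)],0); k=0
while y<-.040:
    y+=.001; manip.move_l(W(pb,0,y,.08),.05); f=F(pb)-f0; k+=1
    print(round(y*1e3),loc(pb).round(1),f.round(1))
    if abs(f).max()>3: break
print(clk())
```

```text
-61 [  0.  -60.9  80. ] [-0.6  0.2  0.4]
-60 [ -0.  -59.9  80. ] [-0.8  1.2  0.2]
-59 [ -0.  -58.9  80. ] [-0.8  0.2  0.5]
-58 [ -0. -58.  80.] [-0.3  0.8 -0.7]
-57 [  0. -57.  80.] [-0.2 -0.8  0.4]
-56 [  0. -56.  80.] [-0.6 -1.4 -0.2]
-55 [  0.  -54.9  80. ] [ 0.5 -1.  -0.2]
-54 [  0.  -53.9  80. ] [-0.2 -0.6  0.2]
-53 [  0.  -52.9  80. ] [-1.  -0.  -1.7]
-52 [  0.  -51.9  80. ] [ 0.2 -1.1 -0.3]
-51 [ -0.  -50.9  80. ] [-0.6 -0.2 -0.4]
-50 [ -0.  -49.9  80. ] [-1.  -1.4 -0.4]
-49 [ -0.  -48.9  80. ] [-1.1 -0.6  0.7]
-48 [  0.  -47.9  80. ] [-0.2 -0.3 -0.2]
-47 [ -0.  -46.9  80. ] [-0.1 -1.4 -0.2]
-46 [  0.  -45.9  80. ] [0.3 0.1 0.4]
-45 [ -0.  -44.9  80. ] [-0.5 -1.1  0.2]
-44 [  0. -44.  80.] [-0.9 -0.   0.5]
-43 [ -0.  -42.9  80. ] [ 0.1  0.3 -0.1]
-42 [  0.  -41.9  80. ] [-0.1 -0.5 -0. ]
-41 [  0.  -40.9  80. ] [-0.4 -0.5 -0.3]
-40 [  0.  -39.9  80. ] [-0.5 -0.6  1.8]
32.5417
```

Run:
```python
from h import *
im=save("side","s6"); save("top","t6")
print(proj("side",W(pb,0,-.040,.055)),proj("side",W(pb,0,-.040,.08)))
b=cv2.imread("pics/s6.png"); c=cv2.imread("pics/t6.png")
f=lambda i:cv2.resize(i[130:206,262:322],(400,507),interpolation=2)
cv2.imwrite("pics/d6.png",np.hstack([f(b),cv2.resize(c[140:240,270:349],(400,507),interpolation=2)]))
```

```text
[[292.81812395 208.23783608]] [[292.2628757 197.4658221]]
```

View pics/d6.png

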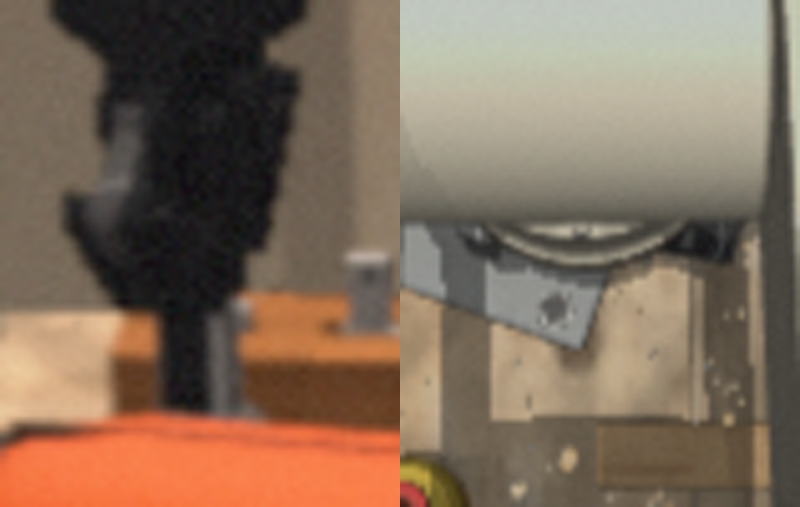

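The finger now hides where the pulley was, and I can't tell from this picture whether the pulley moved. I'll back off and compare numerically with the starting picture. I've used all 10 views.

Run:
```python
from fit import *
T=manip.get_obs()["tcp_pos"]
manip.move_l(T+[0,0,.075],.25); manip.move_l(W(pb,0,-.16,.155),.25)
im=save("top","t7"); si=save("side","s7"); r=silhouettes("top","pulley"); print([(q["confidence"],q["rect"]) for q in r]); print(clk())
r=silhouettes("top","bracket"); print([(q["confidence"],q["rect"]) for q in r])
a=cv2.imread("pics/top1.png").astype(int);b=cv2.imread("pics/t7.png").astype(int)
# brightness profile along axle line (z=.075+) before/after
for nm,i in(("before",a),("after",b)):
    g=i.mean(2).astype(np.float32); out=[]
    for y in range(-76,4,2):
        q=proj("top",place(pb,np.array([[x,y,86] for x in(-4,0,4)],float)/1000)).astype(np.float32)
        out.append(int(cv2.remap(g,q[:,0].reshape(1,-1),q[:,1].reshape(1,-1),1).mean()))
    print(nm,out)
for nm,k in(("b","side0"),("a","s7")):
    g=cv2.imread(f"pics/{k}.png").mean(2).astype(int); print(nm,g[184:196:1,293])
```

```text
[(0.71, [293.1, 173.5, 310.3, 189.0])]
33.875
[(0.59, [253.0, 151.3, 326.4, 209.3])]
before [176, 176, 175, 166, 149, 158, 166, 168, 169, 170, 172, 171, 148, 134, 180, 177, 197, 206, 208, 208, 208, 205, 178, 181, 192, 178, 172, 173, 172, 171, 172, 172, 172, 173, 172, 172, 169, 146, 114, 127]
after [100, 100, 101, 99, 108, 146, 157, 158, 158, 160, 161, 162, 162, 158, 145, 149, 152, 148, 138, 152, 161, 139, 120, 165, 168, 186, 194, 194, 195, 196, 194, 173, 165, 177, 165, 163, 159, 138, 107, 119]
b [ 75  64  63  66 101 159 192 222 222 178 141 122]
a [ 68  66  65  70  67  72 105 152 171 161 139 126]
```

The pulley did move about 18 mm, so its face is now near -32 mm. The groove is visible at about -43 mm. The fingertips seem to stand higher than assumed. I'll find their true height by touching the axle, then finish the push just above it.

Run:
```python
from h import *
def fm(n=3): return np.mean([F(pb) for _ in range(n)],0)
manip.move_l(W(pb,0,-.062,.155),.25); manip.move_l(W(pb,0,-.062,.081),.2)
f0=fm(5); z=.081; hit=False
while z>.052:
    z-=.0012; manip.move_l(W(pb,0,-.062,z),.06); f=fm(2)-f0
    if abs(f).max()>3.5: hit=True; print("hit",round(z,4),f.round(1),loc(pb).round(2)); break
print(z,clk())
if hit and z>.06:
    z+=.002; manip.move_l(W(pb,0,-.062,z),.06); f0=fm(5); y=-.044; manip.move_l(W(pb,0,y,z),.08); print((fm()-f0).round(1))
    while y<-.018:
        y+=.001; manip.move_l(W(pb,0,y,z),.06); f=fm(2)-f0
        if f[1]<-6 or abs(f).max()>10: break
    print(round(y,4),f.round(1),loc(pb).round(1),clk())
```

```text
hit 0.0714 [-6.  -1.8 17.4] [  0.27 -61.9   72.45]
0.07139999999999995 36.9833
[ 0.1 -0.3 -1.1]
-0.035 [  0.4 -10.2  -0.5] [ -0.  -35.7  73.3] 39.8583
```

The true tip height is about TCP + 13 mm, confirmed both by the contact and by the finger end seen in the side picture. I'll use that offset. The pulley stopped hard against the boss. Next I'll take the clip and check the pulley on the way.

Run:
```python
from fit import *
T=manip.get_obs()["tcp_pos"]
manip.move_l(T+[0,0,.05],.3)
manip.goto(W(pr,.03,0,.14),down(pr[2]))
eoat.gripper_open(); t0=clk(); 
save("top","t8"); g=cv2.imread("pics/t8.png").mean(2).astype(np.float32); out=[]
for y in range(-76,4,2):
    q=proj("top",place(pb,np.array([[x,y,86] for x in(-4,0,4)],float)/1000)).astype(np.float32)
    out.append(int(cv2.remap(g,q[:,0].reshape(1,-1),q[:,1].reshape(1,-1),1).mean()))
print(out,t0)
f0=np.mean([F(pr) for _ in range(4)],0)
for z in(.09,.06,.045,.037):
    manip.move_l(W(pr,.03,0,z),.12); f=F(pr)-f0
    if abs(f).max()>5: print("touch",z,f); break
print(f.round(1),loc(pr).round(1))
eoat.gripper_close(60); o=manip.get_obs(); print(o["finger_gap"],o["gripper_force"],(F(pr)-f0).round(1),clk())
```

```text
[170, 170, 169, 160, 144, 152, 159, 161, 162, 163, 164, 166, 166, 160, 147, 152, 155, 151, 141, 154, 165, 167, 165, 166, 167, 158, 128, 143, 173, 177, 195, 199, 200, 199, 199, 192, 165, 176, 148, 128] 41.7583
[-0.3 -0.8 -1. ] [29.9  0.  36.9]
0.007403604411741913 60.97666025161743 [-0.1  0.6  0.8] 43.9917
```

The clip is held (gap 7.4 mm), and the pulley face now shows at -24 mm, so it is home. Now I'll lift the clip, move to the axle and feel for the groove.

```bash
cat > feel.py <<'E'
from h import *
def fm(n=2): return np.mean([F(pb) for _ in range(n)],0)
def go(x,y,z,v=.05): manip.move_l(W(pb,x,y,z),v)
E
python3 - <<'E'
from feel import *
manip.move_l(W(pr,.03,0,.15),.2); print(manip.get_obs()["finger_gap"],clk())
manip.goto(W(pb,0,-.0435,.135),down(pb[2])); go(0,-.0435,.1115,.1); f0=fm(6); np.save("f0.npy",f0)
x,y,z=0,-.0435,.1115
while z>.099:
    z-=.0008; go(x,y,z); f=fm()-f0
    if abs(f).max()>3: break
print("contact",round(z,4),f.round(1),loc(pb).round(2),manip.get_obs()["finger_gap"],clk())
E
```

```text
0.0073928848178765015 44.7083
contact 0.1075 [-0.6 -3.4 -0.2] [ -0.14 -43.87 107.24] 0.007053824290284584 47.1167
```

Run:
```python
from feel import *
f0=np.load("f0.npy"); x,y,z=0,-.0435,.1075
print((fm(4)-f0).round(1),loc(pb).round(2))
for i in range(14):
    f=fm(3)-f0
    print([round(v*1e3,1) for v in(x,y,z)],f.round(1),loc(pb).round(2))
    if abs(f[1])>2: y+=np.sign(f[1])*.0004
    if abs(f[0])>2: x+=np.sign(f[0])*.0004
    if f[2]<4: z-=.0006
    elif f[2]>7: break
    if z<.1015: break
    go(x,y,z)
print(clk())
```

```text
[-0.6 -3.4 -0.2] [ -0.14 -43.87 107.24]
[0.0, -43.5, 107.5] [-0.6 -3.4 -0.2] [ -0.14 -43.87 107.24]
[0.0, np.float64(-43.9), 106.9] [ 0.5 -3.6 -1.3] [ -0.12 -44.01 106.73]
[0.0, np.float64(-44.3), 106.3] [-1.4  0.8 -1. ] [-3.0000e-02 -4.4210e+01  1.0628e+02]
[0.0, np.float64(-44.3), 105.7] [-0.1  1.1 -0.6] [-2.0000e-02 -4.4210e+01  1.0569e+02]
[0.0, np.float64(-44.3), 105.1] [-0.6  0.9 -1.1] [-3.0000e-02 -4.4250e+01  1.0505e+02]
[0.0, np.float64(-44.3), 104.5] [ 0.3  0.8 -0.3] [-2.0000e-02 -4.4310e+01  1.0445e+02]
[0.0, np.float64(-44.3), 103.9] [ 1.6  0.7 -0.3] [  0.11 -44.28 103.94]
[0.0, np.float64(-44.3), 103.3] [0.6 0.3 2.6] [  0.15 -44.25 103.48]
[0.0, np.float64(-44.3), 102.7] [1.7 0.2 4.4] [  0.19 -44.26 102.97]
[0.0, np.float64(-44.3), 102.7] [0.7 0.3 4.8] [  0.18 -44.24 102.97]
[0.0, np.float64(-44.3), 102.7] [0.8 0.2 4.2] [  0.18 -44.24 102.97]
[0.0, np.float64(-44.3), 102.7] [ 0.8 -0.1  5.4] [  0.18 -44.25 102.95]
[0.0, np.float64(-44.3), 102.7] [ 0.7 -0.3  4.5] [  0.19 -44.24 102.97]
[0.0, np.float64(-44.3), 102.7] [0.1 0.1 5.2] [  0.16 -44.24 102.94]
50.6167
```

The clip is in the groove: it landed at 103.4 mm against a predicted 103.5, with no side load. Now I'll press it home with the force capped.

Run:
```python
from feel import *
f0=np.load("f0.npy"); x,y,z=.0002,-.0443,.1027
mx=0; log=[]
while z>.0885:
    f=fm(1)-f0; mx=max(mx,f[2]); 
    log.append((round(z*1e3,1),loc(pb)[2].round(1),f.round(0)))
    if f[2]>16: break
    z-=.0003 if f[2]>8 else .0005 if z>.097 or z<.0912 else .0012
    go(x,y,z)
    if clk()>62: break
f=fm(3)-f0
for l in log: print(*l)
print(mx,f.round(1),loc(pb).round(2),manip.get_obs()["finger_gap"],clk())
```

```text
102.7 103.0 [ 1. -0.  5.]
102.2 102.6 [-0. -0.  6.]
101.7 102.1 [-0. -0.  7.]
101.2 101.6 [-1. -1.  7.]
100.7 101.1 [0. 0. 6.]
100.2 100.5 [ 0. -1.  7.]
99.7 100.0 [ 0. -0.  5.]
99.2 99.4 [ 0. -0.  5.]
98.7 98.7 [1. 1. 3.]
98.2 98.1 [ 1. -0.  2.]
97.7 97.5 [ 1. -0. -1.]
97.2 97.0 [ 2. -0. -2.]
96.7 96.6 [ 2.  1. -3.]
95.5 95.1 [ 2.  0. -6.]
94.3 93.9 [ 1. -1. -8.]
93.1 92.8 [  3.  -0. -10.]
91.9 91.7 [ 1. -0. -7.]
90.7 90.7 [-0. -0. -7.]
90.2 90.3 [-0. -0. -4.]
89.7 89.8 [-0. -1. -3.]
89.2 89.6 [-0. -0.  4.]
88.7 89.5 [-1. -1. 10.]
9.857487829924539 [-2.1 -1.7 12.8] [  0.68 -44.17  89.42] 0.007260811785001046 56.1167
```

Run:
```python
from feel import *
go(.0002,-.0443,.0893); eoat.gripper_open(); print((fm()-np.load("f0.npy")).round(1),clk())
go(.0002,-.0443,.17,.2); manip.move_l(W(pb,0,-.17,.2),.25); print(clk(),manip.get_obs()["finger_gap"])
save("top","t9"); print([(q["confidence"],np.round(q["rect"]),np.argwhere(q["region"]).mean(0)[::-1].round(1)) for q in silhouettes("top","clip")])
print([(q["confidence"],np.round(q["rect"])) for q in silhouettes("top","small_clip")])
print("expect tab mid (row/col)",proj("top",W(pb,0,-.0435,.118)),"top",proj("top",W(pb,0,-.0435,.139)),"seated low",proj("top",W(pb,0,-.0435,.097)))
im=cv2.imread("pics/t9.png").mean(2).astype(int); print(im[172:194:1,306:326])
```

```text
[ 0.   0.1 -0.1] 57.1
58.3167 0.08550494837582757
[(0.41, array([306., 174., 315., 192.]), array([308.9, 182.6])), (0.41, array([309., 222., 334., 238.]), array([320.4, 229.7]))]
[]
expect tab mid (row/col) [[309.602319   180.92499691]] top [[309.50958123 179.30547236]] seated low [[309.69055206 182.46573821]]
[[134 129 103  88  91  87  86  89 115 137 138 134 110 103 149 160 153 143
  139 144]
 [135 140 130 102 117 101  97 116 115 136 136 129  99 131 160 161 158 145
  140 142]
 [128 135 160 127 166 140 134 151 125 135 139 116  96 151 166 164 157 149
  143 145]
 [125 125 123 148 176 177 173 109 129 140 132 107 121 162 171 170 164 155
  150 149]
 [128 124 131 170 180 180 160 103 126 137 128 100 157 175 174 174 170 163
  159 150]
 [121 120 134 175 179 174 114 109 126 133 117 107 162 176 178 175 175 166
  163 158]
 [123 108 144 177 182 170  84  87 127 127 110 140 171 176 178 176 174 169
  165 160]
 [135 116 168 181 181 152  67  74 127 121 102 155 175 178 179 177 175 168
  165 148]
 [145 134 181 188 180 105  56  81 124 111 103 161 175 179 178 175 172 164
  156 105]
 [156 166 184 187 174  
[... 382 characters left out ...]
 166 164
  108 101]
 [ 92  66  63  61  63  96 143 152 158 163 161 159 158 162 148 129 167 169
  128 103]
 [115 114  98  82  83  96 128 136 142 152 154 157 160 163 140 149 169 175
  163 107]
 [157 178 161 116 103  98 115 120 130 141 152 157 161 157 136 162 168 172
  165 109]
 [118 156 162  98  71  87  97 106 120 129 137 145 152 150 145 160 163 166
  162 107]
 [101  96  82  64  80  91  69  87 104 110 118 130 132 121 137 153 157 161
  158 104]
 [137 126  98 102 108 114  88 110 111  92  96 106 110 102 146 151 152 153
  152 101]
 [142 140 139 141 134 111 128 153 150 126 117  97  92 116 146 147 144 149
  150  99]
 [140 142 142 140 130 111 139 151 157 160 161 129 125 151 154 149 144 147
  152 122]]
```

The clip stands upright at the groove, with its bright tab strip where predicted, and it went down to its seated depth with a firm stop. The gripper is clear of everything.

```bash
python3 -c "
from workcell import workorder
print(workorder.finish_job())"
```

```text
the job is handed in; nothing more can be done
None
```

The job is handed in at about 58 s of the 72 s limit: the pulley is back against the bracket, and the larger clip was snapped into the axle groove with about 13 N of push and let go there; one early touch on the axle peaked at about 17 N, and I didn't check the smaller clip or the other bench items afterwards.

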